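# Log in the red tube rack by touching its lane key

### The arm

A 7-joint arm with a two-finger parallel gripper is mounted at the origin on a cart in front of the work surface, level with it; the furniture and walls round the work are solid. World frame = base frame: x ahead of the robot, y to its left, z up, the work surface at z = 0. Lengths are in m, angles in rad, forces in N, time in s.
With the tool pointing down it reaches from about 0.35 to 0.9 m from the base axis. Payload 8.1 kg.
Tool frame: the origin (TCP) lies on the centre line of the jaws, within the pads' length; the fingertips stand 25 mm ahead of it and the grasp point (between the pads) lies 6 mm ahead of it; z points along the fingers, y is the line along which they close (so a half turn about z gives the same grasp; the last joint's range is limited). The gripper opens to 85 mm and grips with 20 to 120 N. Pads are 22 mm wide; open, the fingers measure 114 mm over their backs; the gripper's body (76 mm by 85 mm) begins 54 mm behind the grasp point. The pads swing forward as they close: fully open they stand 13 mm farther back than shut.
Start: joints at [1.246, 0.434, 0.025, 1.573, -0.012, 1.134, -0.075], TCP at [0.137, -0.61, 0.256] pointing down, gripper open.
Joint ranges: [-2.62, 2.62], [-0.44, 2.09], [-1.27, 1.32], [0.08, 2.57], [-1.32, 4.46], [0.12, 2], [-2.74, 2.74]. Speed limits (rad/s): [2.22, 2.22, 3.01, 3.01, 3.14, 3.14, 3.14].

### API

Orientations are given as a unit quaternion [w, x, y, z].
In Python, from bench import r gives the robot as it stands.
- The arm moves only by the tool drive_tool, never from a script. Its arguments are lists of equal length, an entry for each row: "xyz": the shift along the tool's x, y, z in m, a list of three; "twist": the turn about the tool's z in degrees; "hand": the finger opening in m, from 0 to 0.0854. A call has 1 to 20 rows; each row shifts and turns the commanded pose from where the row before left it, along the tool's axes as they then stand; what a row does not reach is not made up. A row lasts 1/8 s, in which the tool goes at most 62.5 mm and 10.7 degrees, less where a joint would pass 70% of its speed; a pose out of reach is approached as far as the arm can. A call with a gripper value outside its range is refused whole. The fingers move at their own pace and stop on an object; the grip force is fixed at half the most. Time passes only in rows, so rows that do not move let the fingers close. It gives the time, the measured TCP pose, the force, the opening and the grip force at its end, in the units of the state.
- r.get_obs(): the state, without advancing time (a new reading comes with each control period).
- r.capture(name): name is "scene" or "top" or "wrist"; returns a dict with "img" (480x640x3 uint8, red, green, blue), "z_map" (480x640 float32, m along the optical axis (not along the pixel's ray), 0 where there is no reading), "fx", "fy", "cx", "cy" (pixels), "distortion" ([k1, k2, p1, p2, k3] as OpenCV has them; the pictures are not rectified), "rvec" (rotation vector, rad) and "tvec" (3), from world to camera coordinates, as OpenCV has them; the wrist camera has in their place "mount" (4x4, takes a point from camera to tool coordinates, whose origin is the TCP and whose axes are the flange's). Camera axes: x right, y down, z forward; pixel columns grow to the right and rows downward; lengths in m; the calibration is good to about 2 mm. A picture is of the moment at which its call begins: read the wrist's pose just before it.
- r.hand_in(): hands the job in; it is judged then, once.
The state is a dict: "t": time; "joint_positions": joint angles; "joint_velocities": joint speeds; "tau": joint torques, N m; "tool_pos": TCP position; "orientation": TCP orientation; "ft_force": force on the tool from outside, world axes, zero at the start; "ft_torque": the same for the moment, N m; "gripper_width": finger opening in m; "gripper_force": force on a finger pad.
Only numpy, scipy, OpenCV 4.12 (cv2) and the standard library are available. Lean on these libraries where they do the work, as an engineer would, in place of code of your own. Each camera call takes 0.05 s, during which the arm holds its last target. There are 200 camera calls.

### The job

Log in the red tube rack at the station: with the fingertips lightly touch the round blue key straight in front of the lane in which the red rack stands, and keep it lightly pressed for about two seconds. Then raise the hand well clear, some 10 cm or more above the keys. Leave the other keys and all the racks alone, and never push hard on the station.

Things in the scene. Friction and masses are not known exactly. Their poses are not given: they have to be found in the camera images.
- station: rack log-in station, fixed; white plate 260 x 250 mm, top 12 mm above the bench, four parallel lanes 58 mm apart between steel guides (24 mm high); grey console along the front edge, 50 mm deep, top at 34 mm, with one key per lane. Origin on the bench under the plate's centre; x points from the keys along the lanes to the back, y left across the lanes, z up. Place and yaw vary.
- red_rack: plain red five-place tube rack, empty: the rack to be logged in, 24 x 129 x 58 mm high, standing loose and upright in one lane of the station, long side along the lane (which lane varies). Origin at the centre of its underside; its own y axis lies along its length. 55 to 115 g.
- green_rack: green tube rack holding three open tubes that are fixed in it, so the tallest of the racks, 24 x 129 x 107 mm high, standing loose and upright in one lane of the station, long side along the lane (which lane varies). Origin at the centre of its underside; its own y axis lies along its length. 55 to 115 g.
- white_rack: cream-white tube rack, empty, 24 x 129 x 58 mm high, standing loose and upright in one lane of the station, long side along the lane (which lane varies). Origin at the centre of its underside; its own y axis lies along its length. 55 to 115 g.
- grey_rack: grey tube rack, empty, 24 x 129 x 58 mm high, standing loose and upright in one lane of the station, long side along the lane (which lane varies). Origin at the centre of its underside; its own y axis lies along its length. 55 to 115 g.
- key_0: round blue key of lane 1 from the left (+y), one of four alike, 24 mm across, straight in line with its lane; the rack's near end is about 97 mm behind it. Origin: centre of its underside, 32 mm above the bench, axes as the station's. Flat top 12 mm above the origin, 10 mm above the console. Pressed straight down: gives from 1 N, 0.5 N per mm, stops after 6 mm at 4 N, springs back.
- key_1: round blue key of lane 2 from the left (+y), one of four alike, 24 mm across, straight in line with its lane; the rack's near end is about 97 mm behind it. Origin: centre of its underside, 32 mm above the bench, axes as the station's. Flat top 12 mm above the origin, 10 mm above the console. Pressed straight down: gives from 1 N, 0.5 N per mm, stops after 6 mm at 4 N, springs back.
- key_2: round blue key of lane 3 from the left (+y), one of four alike, 24 mm across, straight in line with its lane; the rack's near end is about 97 mm behind it. Origin: centre of its underside, 32 mm above the bench, axes as the station's. Flat top 12 mm above the origin, 10 mm above the console. Pressed straight down: gives from 1 N, 0.5 N per mm, stops after 6 mm at 4 N, springs back.
- key_3: round blue key of lane 4 from the left (+y), one of four alike, 24 mm across, straight in line with its lane; the rack's near end is about 97 mm behind it. Origin: centre of its underside, 32 mm above the bench, axes as the station's. Flat top 12 mm above the origin, 10 mm above the console. Pressed straight down: gives from 1 N, 0.5 N per mm, stops after 6 mm at 4 N, springs back.
There are look-alikes about, which are no part of the job. Leave any yellow look-alike of the grey_rack alone.

How it is judged:
By the outcome, as a careful person would: the job done as asked, in the order asked, and still so for the second after the job is handed in, with the robot touching nothing.
It also fails if it takes over 35 s, if anything falls off the work surface, if the arm or the gripper's body presses on something with over 40 N, if the wrist force passes 120 N, or if a joint passes its speed limit or range.

## Working session

There is one attempt and no reset: what is moved stays moved. The work goes in short steps, Python scripts to look and compute and a tool call to move; the robot and the scene stay as the last step left them, time stands still between calls to the robot, and variables do not carry over. Pictures are saved under pics/ and viewed, at most 10 in all, crops included, and the job is handed in when it is done.

Besides the shell and the picture viewer there is one more tool, called after ">>>" as name([rows], argument=value, ...), one row to a line, values as JSON. drive_tool: Moves the arm, as the interface text tells. Its arguments: {"type":"object","properties":{"xyz":{"type":"array","items":{"type":"array","items":{"type":"number"}}},"twist":{"type":"array","items":{"type":"number"}},"hand":{"type":"array","items":{"type":"number"}}},"required":["xyz","twist","hand"]}

```bash
mkdir -p pics; python3 - <<'E'
from bench import r
import cv2,numpy as np
o=r.get_obs();print(o['t'],o['tool_pos'],o['orientation'],o['ft_force'],o['gripper_width'])
for n in("scene","top"):
    c=r.capture(n);cv2.imwrite(f"pics/{n}0.png",c["img"][...,::-1]);np.savez(f"{n}0.npz",**c)
    print(n,c["rvec"],c["tvec"],c["distortion"])
E
```

```text
0.0 [ 0.13736856 -0.60924778  0.25550702] [-7.69879891e-04  9.93856195e-01  1.10676323e-01 -1.47356572e-04] [0.7510491  0.7885896  0.10982786] 0.08516712264666829
scene [ 1.84452576 -1.11696909  0.64933137] [-0.39329963  0.23586952  0.61334269] [-0.16578593  0.          0.          0.          0.        ]
top [ 2.16867435 -2.18656336  0.05526674] [-0.15759075  0.50373904  0.88720312] [0.01271969 0.         0.         0.         0.        ]
```

View pics/top0.png

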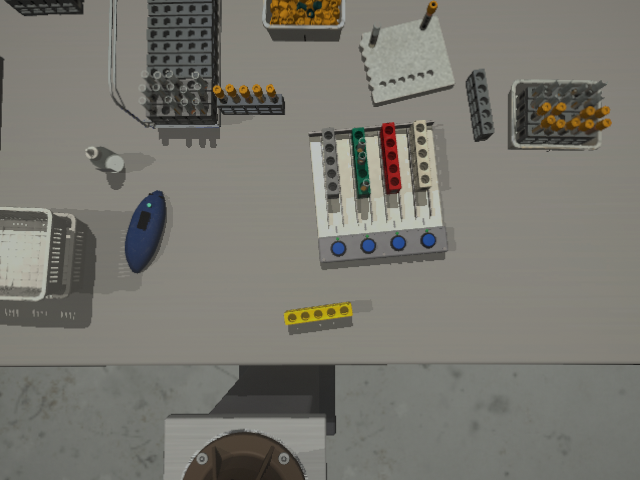

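View pics/scene0.png

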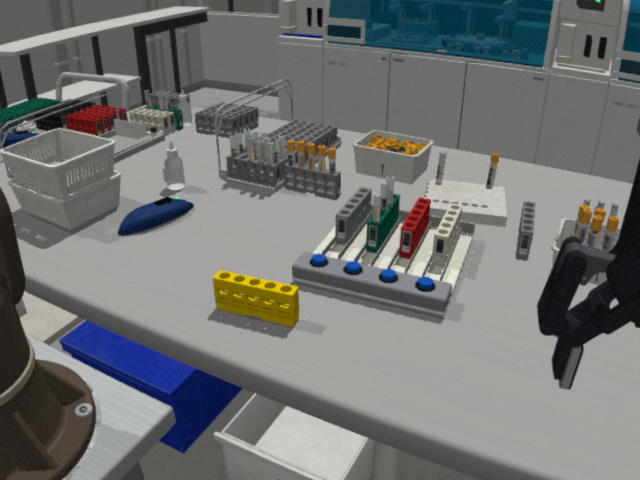

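The top view shows the red rack at (391,157) in lane 3 from the left, with its key at (398,243). The scene view agrees: red rack at (415,228), third key at (388,275). The yellow look-alike lies at (318,315) in the top view.

```bash
cat > h.py <<'E'
import cv2,numpy as np
def blue(c):
    h=cv2.cvtColor(c["img"],cv2.COLOR_RGB2HSV)
    m=cv2.inRange(h,(105,150,60),(125,255,255))
    n,_,s,cen=cv2.connectedComponentsWithStats(m)
    return [(s[i],cen[i]) for i in range(1,n) if 40<s[i][4]<600]
def ray(c,uv,z):
    K=np.array([[c["fx"],0,c["cx"]],[0,c["fy"],c["cy"]],[0,0,1]],float)
    p=cv2.undistortPoints(np.array([[uv]],float),K,np.array(c["distortion"]))[0,0]
    R=cv2.Rodrigues(np.array(c["rvec"]))[0];o=-R.T@c["tvec"];d=R.T@np.array([*p,1])
    return o+d*(z-o[2])/d[2], R,o,d
E
python3 - <<'E'
from h import *
for n in("scene","top"):
    c=np.load(n+"0.npz")
    for s,cen in blue(c):
        P,R,o,d=ray(c,cen,.044);z=float(c["z_map"][int(cen[1]),int(cen[0])])
        print(n,cen.round(1),s[2:],P.round(4),(o+d*z).round(4))
E
```

```text
scene [304.6  35.1] [37  4 50] [2.3332 0.8725 0.044 ] [ 3.0422  1.2705 -0.0866]
scene [ 18.1 136.1] [ 29   9 144] [0.6519 0.8385 0.044 ] [0.6862 0.8949 0.025 ]
scene [318.6 259.3] [ 14  11 128] [ 0.4734 -0.1912  0.044 ] [ 0.4728 -0.1915  0.0444]
scene [352.5 266.9] [ 14  12 138] [ 0.4781 -0.2483  0.044 ] [ 0.4783 -0.2482  0.0438]
scene [388.  274.9] [ 15  12 144] [ 0.4826 -0.3055  0.044 ] [ 0.4836 -0.3052  0.0433]
scene [424.9 282.9] [ 15  12 153] [ 0.4877 -0.3627  0.044 ] [ 0.4894 -0.3623  0.0428]
top [428.5 239.6] [ 12  12 117] [ 0.4949 -0.3609  0.044 ] [ 0.4949 -0.3608  0.0442]
top [398.3 242.4] [ 12  12 114] [ 0.4902 -0.3032  0.044 ] [ 0.4901 -0.3029  0.046 ]
top [368.  245.1] [ 11  11 107] [ 0.4855 -0.2452  0.044 ] [ 0.4856 -0.2454  0.0412]
top [337.9 247.9] [ 11  11 105] [ 0.4805 -0.1875  0.044 ] [ 0.4806 -0.1875  0.0426]
```

Key spacing measures 58 mm, and the height and reach are consistent. Key 2's top is at about (0.489, -0.304, 0.044). I'll close the fingers and travel over it while still high.

>>> drive_tool([
  [0.034,-0.018,0],
  [0.034,-0.018,0],
  [0.034,-0.018,0],
  [0.034,-0.018,0],
  [0.034,-0.018,0],
  [0.034,-0.018,0],
  [0.034,-0.018,0],
  [0.034,-0.018,0],
  [0.034,-0.018,0],
  [0.034,-0.018,0],
  [0.034,-0.018,0],
  [0.034,-0.018,0],
  [0,0,0],
  [0,0,0],
], twist=[0,0,0,0,0,0,0,0,0,0,0,0,0,0], hand=[0,0,0,0,0,0,0,0,0,0,0,0,0,0])

```text
t: 1.85
tool_pos: [0.4874, -0.3096, 0.2559]
orientation: [-0.0, 0.994, 0.111, -0.001]
ft_force: [0.2, -0.0, -0.6]
gripper_width: -0.0001
gripper_force: 0.0
```

>>> drive_tool([
  [0.003,-0.005,0.03],
  [0,0,0.04],
  [0,0,0.04],
  [0,0,0.03],
  [0,0,0.015],
  [0,0,0],
], twist=[0,0,0,0,0,0], hand=[0,0,0,0,0,0])

```text
t: 2.6
tool_pos: [0.4889, -0.3042, 0.1008]
orientation: [-0.0, 0.994, 0.11, -0.001]
ft_force: [0.6, 0.1, -0.3]
gripper_width: -0.0002
gripper_force: 0.0
```

```bash
python3 - <<'E'
from bench import r
import cv2,numpy as np
from h import *
o=r.get_obs();print(o['t'],o['tool_pos'],o['ft_force'])
w=r.capture("wrist");s=r.capture("scene")
cv2.imwrite("pics/both1.png",np.hstack([cv2.resize(w["img"],(400,300)),cv2.resize(s["img"][180:360,270:510],(400,300))])[...,::-1])
from scipy.spatial.transform import Rotation as Ro
q=o['orientation'];T=np.eye(4);T[:3,:3]=Ro.from_quat([q[1],q[2],q[3],q[0]]).as_matrix();T[:3,3]=o['tool_pos']
M=np.linalg.inv(T@w["mount"]);w["rvec"]=cv2.Rodrigues(M[:3,:3])[0];w["tvec"]=M[:3,3]
for a,c in blue(w) if 0 else []: pass
h=cv2.cvtColor(w["img"],cv2.COLOR_RGB2HSV);m=cv2.inRange(h,(105,150,60),(125,255,255))
n,_,st,cen=cv2.connectedComponentsWithStats(m)
for i in range(1,n):
    if st[i][4]>150: print(st[i],cen[i].round(1),ray(w,cen[i],.044)[0].round(4))
E
```

```text
2.6 [ 0.48890985 -0.30423377  0.10080094] [ 0.60169234  0.07704766 -0.31656518]
[  62  220   46   44 1550] [ 84.1 242. ] [ 0.4822 -0.1875  0.044 ]
[ 180  237   47   42 1487] [203.1 257.8] [ 0.4867 -0.2449  0.044 ]
[ 298  253   46   38 1422] [320.6 272. ] [ 0.4918 -0.3021  0.044 ]
[ 414  268   44   39 1334] [435.3 287.5] [ 0.4959 -0.3596  0.044 ]
```

View pics/both1.png

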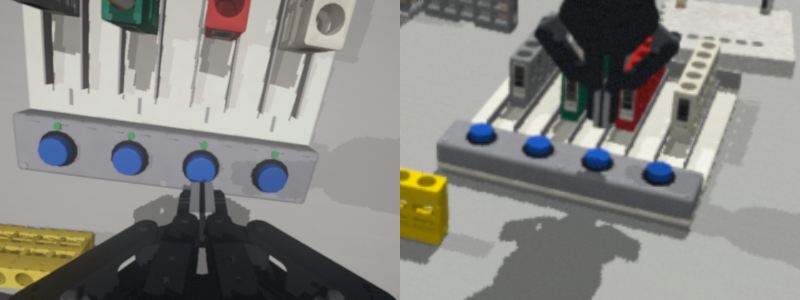

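The picture shows the closed tips over the third key (wrist crop 201,166), the key in front of the red rack. The wrist ray agrees within 2 mm, so I'll nudge slightly and go down to just above contact.

>>> drive_tool([
  [0.001,-0.001,0.01],
  [0,0,0.01],
  [0,0,0.006],
  [0,0,0],
], twist=[0,0,0,0], hand=[0,0,0,0])

```text
t: 3.2
tool_pos: [0.4902, -0.3023, 0.0746]
orientation: [-0.0, 0.994, 0.111, -0.001]
ft_force: [-0.7, -0.1, 0.3]
gripper_width: 0.0002
gripper_force: 0.0
```

>>> drive_tool([
  [0,0,0.002],
  [0,0,0.001],
  [0,0,0.001],
  [0,0,0],
], twist=[0,0,0,0], hand=[0,0,0,0])

```text
t: 3.7
tool_pos: [0.4905, -0.3026, 0.0713]
orientation: [0.0, 0.994, 0.111, -0.0]
ft_force: [-0.1, 0.3, -0.6]
gripper_width: 0.0
gripper_force: 0.0
```

>>> drive_tool([
  [0,0,0.001],
  [0,0,0.001],
  [0,0,0],
], twist=[0,0,0], hand=[0,0,0])

```text
t: 4.08
tool_pos: [0.4905, -0.3025, 0.0692]
orientation: [-0.0, 0.994, 0.111, -0.0]
ft_force: [1.0, 0.3, -0.2]
gripper_width: 0.0003
gripper_force: 0.0
```

>>> drive_tool([
  [0,0,0.001],
  [0,0,0],
], twist=[0,0], hand=[0,0])

```text
t: 4.32
tool_pos: [0.4906, -0.3026, 0.0683]
orientation: [0.0, 0.994, 0.111, 0.0]
ft_force: [-0.1, 0.7, 0.8]
gripper_width: -0.0002
gripper_force: 0.6
```

>>> drive_tool([
  [0,0,0.001],
  [0,0,0],
], twist=[0,0], hand=[0,0])

```text
t: 4.58
tool_pos: [0.4906, -0.3026, 0.0673]
orientation: [0.0, 0.994, 0.111, 0.0]
ft_force: [-0.6, 0.2, 1.4]
gripper_width: 0.0
gripper_force: 0.9
```

Contact is confirmed at about 1.4 N. I'll press slightly deeper (about 2.5 mm in all) and hold.

>>> drive_tool([
  [0,0,0.0015],
  [0,0,0],
  [0,0,0],
  [0,0,0],
], twist=[0,0,0,0], hand=[0,0,0,0])

```text
t: 5.08
tool_pos: [0.4906, -0.3026, 0.0659]
orientation: [0.0, 0.994, 0.111, 0.0]
ft_force: [-1.2, 1.2, 3.0]
gripper_width: 0.0003
gripper_force: 1.2
```

>>> drive_tool([
  [0,0,0],
  [0,0,0],
  [0,0,0],
  [0,0,0],
  [0,0,0],
  [0,0,0],
  [0,0,0],
  [0,0,0],
  [0,0,0],
  [0,0,0],
  [0,0,0],
  [0,0,0],
], twist=[0,0,0,0,0,0,0,0,0,0,0,0], hand=[0,0,0,0,0,0,0,0,0,0,0,0])

```text
t: 6.58
tool_pos: [0.4906, -0.3026, 0.0658]
orientation: [0.0, 0.994, 0.111, 0.0]
ft_force: [1.1, -0.4, 3.4]
gripper_width: -0.0002
gripper_force: 1.2
```

```bash
python3 - <<'E'
from bench import r
import cv2
w=r.capture("wrist");cv2.imwrite("pics/w2.png",w["img"][150:350,40:540,::-1]);o=r.get_obs();print(o['t'],o['ft_force'])
E
```

```text
6.625 [-0.65723178 -0.45481204  1.66050038]
```

View pics/w2.png

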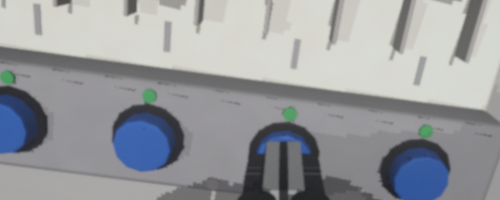

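The crop shows the tips pressing the third key (285,150), well clear of the others. I'll hold for a moment more, then raise the hand.

>>> drive_tool([
  [0,0,0],
  [0,0,0],
  [0,0,-0.01],
  [0,0,-0.03],
  [0,0,-0.04],
  [0,0,-0.04],
  [0,0,-0.04],
  [0,0,-0.02],
  [0,0,0],
  [0,0,0],
], twist=[0,0,0,0,0,0,0,0,0,0], hand=[0,0,0,0,0,0,0,0,0,0])

```text
t: 7.88
tool_pos: [0.49, -0.3022, 0.2451]
orientation: [-0.0, 0.994, 0.111, -0.001]
ft_force: [0.1, 0.3, -0.6]
gripper_width: 0.0
gripper_force: 0.0
```

```bash
python3 - <<'E'
from bench import r
from h import *
c=r.capture("top");a=np.load("top0.npz")["img"].astype(int)
d=np.abs(c["img"].astype(int)-a).max(2)[120:200,310:440]>60;print("changed px near racks",d.sum())
o=r.get_obs();print(o['t'],o['tool_pos'],o['ft_force']);cv2.imwrite("pics/top3.png",c["img"][...,::-1])
E
```

```text
changed px near racks 432
7.925 [ 0.48985437 -0.30221368  0.24473313] [ 1.06346895 -0.00929728 -0.15261715]
```

View pics/top3.png

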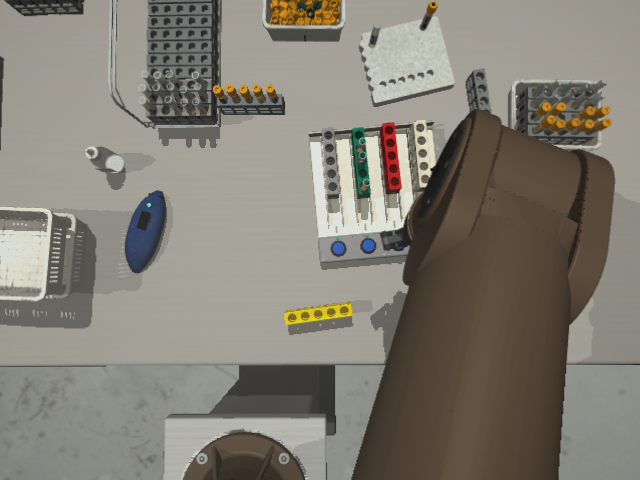

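The racks stand where they were (red still at 391,157); the changed pixels are the arm in front of them. The fingertips are about 17 cm above the keys.

```bash
python3 -c "
from bench import r
print(r.hand_in())"
```

```text
the job is handed in; nothing more can be done
None
```

I pressed the red rack's key (lane 3, `key_2`) lightly at about 2–3 N for just over two seconds, raised the hand about 17 cm clear with the racks not visibly disturbed, and handed the job in; no verdict came back.

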